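# Fasten the dust box cover with its spring-loaded captive screw

### The job

Fasten the cover of the green dust box with its captive screw: draw the black thumb bar up against its spring, find by feel where the thread catches while turning it clockwise seen from above, then drive it clockwise until it is fully home at its stop and let go. Pull and turn gently, so that the red collar is neither lifted nor twisted far out of its seat, and do not disturb the things lying about.

Things in the scene. Friction and masses are not known exactly. Their poses are not given: they have to be found in the camera images.
- dustbox: Green steel box 240 x 240 x 82 mm with a bare steel cover, its top 90 mm above the bench. Fixed. The origin is on the bench under its centre, z up. The captive screw stands upright on the vertical axis through the origin.
- knob (a point): Centre of the screw's black thumb bar: a flat upright bar 46 mm long (its x axis), 10 mm thick (its y axis) and 26 mm tall (z, up, along the screw's axis), with a red mark at its +x end. At rest this point is 133 mm above the bench, and the bar's underside 120 mm; below it is a round stem of 7 mm diameter. Clockwise seen from above tightens. The bar turns freely (0.05 N m) while the screw is down.
- screw_axis (a point): Where the screw's axis passes the cover, 90 mm above the bench. Inside, a lug low on the screw must enter the nut's thread from below. The thread's mouth, 0.5 rad wide, lies 0.2 to 1.3 rad clockwise of where the bar starts: different each time, unseen. Elsewhere the lug meets the nut's blind underside. Turned through the mouth without being drawn up, it jams on the far side.
- draw (a joint): How far the screw stands drawn up (m): 0 at rest; the lug meets the blind underside at about 0.0065. At the mouth the extra upward load falls away and it draws on freely past 0.017 to the upper flank at about 0.020. A spring pulls it down: 4.2 N at rest with the weight, 0.25 N more per mm. Let go in the thread it stays (self-locking) on the lower flank; let go before, it springs back.
- band (a point): Middle of a yellow band 5 mm high on the screw's stem, hidden in the collar at the start. It shows above the red collar when the screw is home. The thread runs 1.25 rad clockwise on from the mouth's far side, raising the screw 4 mm per rad (axial play 2 to 3 mm) from 0.017 to a dead stop: home, where it rests at about 0.022 when let go. One or two grips of the bar.
- collar_lift (a joint): Rise (m) of the red collar (42 mm diameter, its top 98 mm above the bench) round the stem, which carries the nut: 0 seated, 0.010 at most. It gives way upward when the screw pulls on the nut: 3 N to unseat it, then 3 N per mm; this adds to the screw's own spring. Pulling it up more than 4.5 mm spoils the thread.
- collar_twist (a joint): Twist (rad) of the nut in its mount, clockwise positive, 0 unloaded: 5 N m per rad. It begins to twist when the screw meets its stop: a sound tightening is 0.1 to 0.5 N m (0.02 to 0.1 rad); more than 0.2 rad of twist spoils the thread.
- can_a: Loose red spray can, 54 mm diameter, 190 mm tall, origin at its foot. Leave alone.
- can_b: Loose red spray can, 54 mm diameter, 190 mm tall, origin at its foot. Leave alone.
- sprayer: Loose green bottle, 60 mm diameter, 170 mm tall, origin at its foot. Leave alone.
- club_head: Loose black golf club head with a short steel neck, 92 mm wide, 47 mm high, neck to 72 mm, origin at its foot. Leave alone.
- tape: Loose roll of yellow tape, 44 mm diameter, 18 mm high, lying on a corner of the cover, origin at its underside. Leave alone.
- glue: Loose small amber glue jar, 32 mm diameter, 35 mm high, standing on a corner of the cover, origin at its foot. Leave alone.
- ferrule: Loose brass slug, 28 mm diameter, 22 mm high, standing on a corner of the cover, origin at its foot. Leave alone.
- screwdriver: Loose screwdriver lying on the bench, along its x axis. Leave alone.

How it is judged:
By the outcome, as a careful person would: the job done as asked, in the order asked, and still so for the second after the job is handed in, with the robot touching nothing.
It also fails if it takes over 72 s, if anything falls off the work surface, if the arm or the gripper's body presses on something with over 40 N, if the wrist force passes 120 N, or if a joint passes its speed limit or range.

### The arm

A 6-joint arm with a two-finger parallel gripper is mounted at the origin on the work surface. World frame = base frame: x ahead of the robot, y to its left, z up, the work surface at z = 0. Lengths are in m, angles in rad, forces in N, time in s.
With the tool pointing down it reaches from about 0.325 to 0.75 m from the base axis. Payload 7.6 kg.
Tool frame: the origin (TCP) lies on the mounting face of the last link; the fingertips stand 173 mm ahead of it and the grasp point (between the pads) lies 155 mm ahead of it; z points along the fingers, y is the line along which they close (so a half turn about z gives the same grasp; the last joint's range is limited). The gripper opens to 85 mm and grips with 20 to 120 N. Pads are 22 mm wide; open, the fingers measure 114 mm over their backs; the gripper's body (76 mm by 85 mm) begins 54 mm behind the grasp point. The pads swing forward as they close: fully open they stand 13 mm farther back than shut.
Start: joints at [-1.291, 0.052, 1.401, -0, 1.689, -0.07], TCP at [0.18, -0.493, 0.405] pointing down, gripper open.
Joint ranges: [-2.9, 2.9], [-0.91, 2.17], [0.12, 2.37], [-1.06, 4.2], [0.26, 2.73], [-2.93, 2.93]. Speed limits (rad/s): [2.57, 2.57, 3.01, 3.14, 3.14, 3.14].

### API

Orientations are given as [roll, pitch, yaw] about the fixed x, y, z axes, in that order (R = Rz(yaw) Ry(pitch) Rx(roll)).
In Python, from cell import r gives the robot as it stands.
- The arm moves only by the tool play_rows, never from a script. Its argument "plan" is text: rows parted by semicolons, each of 6 numbers parted by spaces: the shift along the tool's x, y, z normalised to -1 to 1, where 1 is 20 cm, then the turn, a rotation vector about the tool's x, y, z normalised to -1 to 1, where 1 is 60 degrees. In form: dx dy dz wx wy wz; .... A call has 1 to 12 rows; each row is the pose to reach, as a shift and turn from the pose commanded when the call began, along the tool's axes at that moment; what a row does not reach only later rows make up. A row lasts 1/8 s, in which the tool goes at most 62.5 mm and 10.7 degrees, less where a joint would pass 70% of its speed; a pose out of reach is approached as far as the arm can. A call with a number of a shift or a turn outside -1 to 1 is refused whole. A call with a gripper value outside its range is refused whole. "fingers" is the closure, from 0 (fully open) to 1 (shut), set as the call begins (left out, the last holds). The fingers move at their own pace and stop on an object; "newtons" is the grip in N (left out, the last holds). Time passes only in rows, so rows that repeat a pose let the fingers close. It gives the time, the measured TCP pose, the force, the opening and the grip force at its end, in the units of the state.
- r.get_obs(): the state, without advancing time (a new reading comes with each control period).
- r.capture(name): name is "side" or "top" or "wrist"; returns a dict with "img" (420x560x3 uint8, red, green, blue), "mtx" (3x3 intrinsics, pixels), "position" and "orientation" of the camera in the world. Camera axes: x right, y down, z forward; pixel columns grow to the right and rows downward; lengths in m; the calibration is good to about 2 mm. A picture is of the moment at which its call begins. There is no depth.
- r.job_done(): hands the job in; it is judged then, once.
The state is a dict: "time": time; "joint_positions": joint angles; "joint_velocities": joint speeds; "tau": joint torques, N m; "eef_pos": TCP position; "ee_rot": TCP orientation; "contact_force": force on the tool from outside, world axes, zero at the start; "moment": the same for the moment, N m; "width": finger opening in m; "grasp_force": force on a finger pad.
Only numpy, scipy, OpenCV 4.12 (cv2) and the standard library are available. Lean on these libraries where they do the work, as an engineer would, in place of code of your own. Each camera call takes 0.05 s, during which the arm holds its last target. There are 200 camera calls.

## Working session

There is one attempt and no reset: what is moved stays moved. The work goes in short steps, Python scripts to look and compute and a tool call to move; the robot and the scene stay as the last step left them, time stands still between calls to the robot, and variables do not carry over. Pictures are saved under pics/ and viewed, at most 10 in all, crops included, and the job is handed in when it is done.

Besides the shell and the picture viewer there is one more tool, called after "Call:" by a JSON object that holds its "method" and its "body". play_rows: Moves the arm, as the interface text tells. Scaled input: -1 to 1 covers 20 cm each way for a shift and 60 degrees each way for a turn. Its arguments: {"type":"object","properties":{"plan":{"type":"string"},"fingers":{"type":"number"},"newtons":{"type":"number"}},"required":["plan"]}

```bash
ls; mkdir -p pics; python3 - <<'E'
from cell import r
import cv2,numpy as np
o=r.get_obs();print(o)
ims=[]
for n in("side","top"):
    c=r.capture(n);cv2.imwrite(f"pics/{n}0.png",c["img"][...,::-1]);print(n,c["mtx"],c["position"],c["orientation"])
E
```

```text
pics
{'time': 0.0, 'joint_positions': array([-1.29131418e+00,  5.28419579e-02,  1.40170514e+00, -1.95033392e-05,
        1.68863488e+00, -7.03069529e-02]), 'joint_velocities': array([-0.00028925, -0.0004997 ,  0.00071327, -0.00087366, -0.00098431,
        0.000262  ]), 'tau': array([-3.61709326e-04, -3.81675982e+01, -3.60177469e+01, -1.06952068e-04,
        6.26255685e-03, -2.66324776e-06]), 'eef_pos': array([ 0.17992558, -0.49317508,  0.40387939]), 'ee_rot': array([-3.14000589e+00, -9.23249526e-05,  3.49786751e-01]), 'contact_force': array([ 0.58747656, -0.24624077,  0.23402276]), 'moment': array([-0.01246297, -0.02291366,  0.00729112]), 'grasp_force': 0.0, 'width': 0.08517379954851412}
side [[392.56437934   0.         285.98986895]
 [  0.         392.56437934 212.60398644]
 [  0.           0.           1.        ]] [ 0.37272972 -0.69803507  0.6581819 ] [-2.2008749   0.01554757 -0.22033156]
top [[390.95976151   0.         280.64939944]
 [  0.         390.95976151 209.2992076 ]
 [  0.           0.           1.        ]] [0.44322572 0.00194282 1.16043122] [-3.04985662 -0.00742857 -1.59352797]
```

View pics/side0.png

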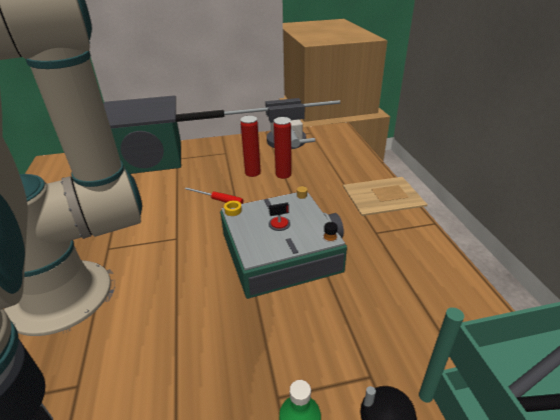

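View pics/top0.png

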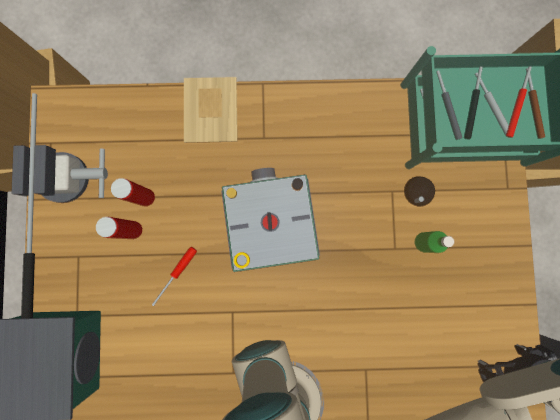

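The side view shows the box at about (285,240), with the bar at (279,209) above the red collar (279,223). In the top view the collar is at (270,222). The tape, the amber jar and a dark thing stand on the corners; the cans are on the left, the sprayer and club head on the right.

```bash
cat > h.py <<'E'
import numpy as np,cv2
from scipy.spatial.transform import Rotation as R
def ray(c,u,v):
    d=R.from_euler('xyz',c["orientation"]).as_matrix()@np.linalg.inv(c["mtx"])@np.array([u,v,1.])
    return np.array(c["position"]),d
def onz(c,u,v,z):
    p,d=ray(c,u,v);return p+d*(z-p[2])/d[2]
def proj(c,P):
    q=c["mtx"]@(R.from_euler('xyz',c["orientation"]).as_matrix().T@(np.array(P)-c["position"]));return q[:2]/q[2]
E
python3 - <<'E'
from cell import r
from h import *
t=r.capture("top");s=r.capture("side")
def red(im):
    h=cv2.cvtColor(im,cv2.COLOR_RGB2HSV);return (((h[...,0]<8)|(h[...,0]>172))&(h[...,1]>150)&(h[...,2]>60)).astype(np.uint8)
for c,n,(x0,x1,y0,y1) in((t,"t",(240,300,195,250)),(s,"s",(255,305,195,240))):
    m=red(c["img"])[y0:y1,x0:x1]
    k,l,st,ce=cv2.connectedComponentsWithStats(m)
    for i in range(1,k):
        u=ce[i]+[x0,y0];print(n,st[i],u,onz(c,*u,.098),onz(c,*u,.133))
    g=c["img"][y0:y1,x0:x1]
    bm=(g.max(2)<50).astype(np.uint8)
    k,l,st,ce=cv2.connectedComponentsWithStats(bm)
    for i in range(1,k):
        if st[i][4]>8:
            pts=np.argwhere(l==i)[:,::-1].astype(np.float32)
            u=ce[i]+[x0,y0];print(n,"blk",st[i],u,onz(c,*u,.146),cv2.minAreaRect(pts))
# cover corners
for u in((222,186),(306,175),(319,259),(233,272)):print(onz(t,*u,.09))
a=cv2.resize(t["img"][170:280,215:325],None,fx=5,fy=5,interpolation=cv2.INTER_CUBIC)
cv2.imwrite("pics/tc.png",a[...,::-1])
E
```

```text
t [23 21  5 13 50] [265.28 222.12] [0.50667171 0.03442318 0.098     ] [0.50458159 0.03335317 0.133     ]
t [31 20  6 14 56] [273.53571429 221.48214286] [0.50790842 0.01193869 0.098     ] [0.50577756 0.01160939 0.133     ]
s [32 11  1  6  6] [287.  208.5] [0.53828942 0.0696731  0.098     ] [0.5279453  0.02170692 0.133     ]
s [ 16  22  17  11 139] [279.         222.44604317] [0.50768052 0.01929958 0.098     ] [ 0.49924883 -0.02551928  0.133     ]
s blk [ 14   8  19  13 168] [277.6547619  209.02380952] [0.50329251 0.00694628 0.146     ] ((23.401748657226562, 14.013100624084473), (10.176606178283691, 18.370756149291992), 82.40535736083984)
[0.60966582 0.15221985 0.09      ]
[ 0.63544534 -0.08070678  0.09      ]
[ 0.40348531 -0.10944257  0.09      ]
[0.37392395 0.12459743 0.09      ]
```

View pics/tc.png

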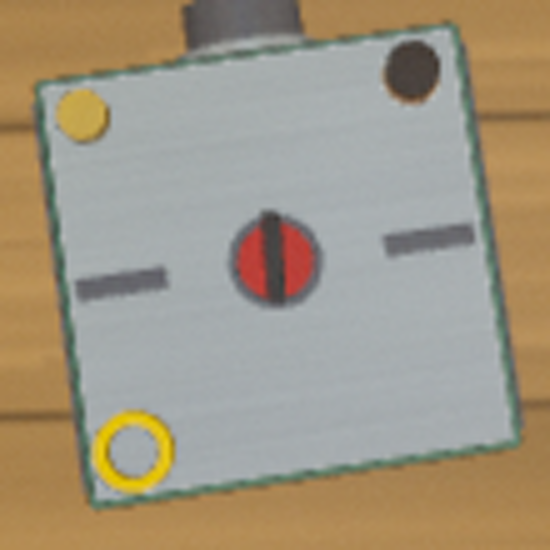

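Call:
{"method": "play_rows", "body": {"plan": "1 -0.77 0 0 0 -1;1 -0.77 0 0 0 -1;1 -0.77 0 0 0 -1;1 -0.77 0 0 0 -1;1 -0.77 0 0 0 -1;1 -0.77 0 0 0 -1;1 -0.77 0 0 0 -1", "fingers": 0, "newtons": 40}}

```text
time: 1.08
eef_pos: [0.3151, -0.2798, 0.4046]
ee_rot: [-3.142, 0.0, 1.396]
contact_force: [0.1, 0.6, 0.0]
width: 0.0855
grasp_force: 0.0
```

```bash
cat > rel.py <<'E'
import sys
from cell import r
from h import *
def rel(x,y,z,yaw):
    o=r.get_obs();M=R.from_euler('xyz',o["ee_rot"]);T=R.from_euler('xyz',[np.pi,0,yaw])
    d=M.inv().apply(np.array([x,y,z])-o["eef_pos"])/.2;w=(M.inv()*T).as_rotvec()/np.radians(60)
    print("pos",o["eef_pos"].round(4),"rot",o["ee_rot"].round(3),"t",round(o["time"],2),"q6",o["joint_positions"][5].round(3));print("rel",d.round(3),w.round(3))
if __name__=="__main__":rel(*map(float,sys.argv[1:]))
E
python3 rel.py .506 .0215 .42 3.23
```

```text
pos [ 0.3151 -0.2798  0.4046] rot [-3.142  0.     1.396] t 1.07 q6 -0.639
rel [ 1.649  0.678 -0.077] [-0.    -0.    -1.751]
```

Call:
{"method": "play_rows", "body": {"plan": "0.9 0.35 -0.05 0 0 -0.9;0.9 0.35 -0.05 0 0 -0.9;0.9 0.35 -0.05 0 0 -0.9;0.9 0.35 -0.05 0 0 -0.9;0.9 0.35 -0.05 0 0 -0.9;0.9 0.35 -0.05 0 0 -0.9;0.9 0.35 -0.05 0 0 -0.9"}}

```text
time: 1.95
eef_pos: [0.415, -0.1151, 0.4146]
ee_rot: [-3.142, -0.0, 2.334]
contact_force: [0.4, 0.0, 0.2]
width: 0.0857
grasp_force: 0.0
```

```bash
python3 rel.py .506 .0215 .42 3.23
```

```text
pos [ 0.415  -0.1151  0.4146] rot [-3.142 -0.     2.334] t 1.95 q6 -1.12
rel [ 0.179  0.801 -0.027] [-0.    -0.    -0.855]
```

Call:
{"method": "play_rows", "body": {"plan": "0.179 0.801 -0.027 0 0 -0.855;0.179 0.801 -0.027 0 0 -0.855;0.179 0.801 -0.027 0 0 -0.855;0.179 0.801 -0.027 0 0 -0.855;0.179 0.801 -0.027 0 0 -0.855;0.179 0.801 -0.027 0 0 -0.855;0.179 0.801 -0.027 0 0 -0.855"}}

```text
time: 2.82
eef_pos: [0.5054, 0.022, 0.4201]
ee_rot: [-3.142, -0.0, -3.053]
contact_force: [1.0, -0.5, -0.8]
width: 0.0855
grasp_force: 0.0
```

```bash
python3 - <<'E'
from cell import r
from h import *
import json
o=r.get_obs();print(o["eef_pos"],o["ee_rot"],o["joint_positions"])
c=r.capture("wrist");cv2.imwrite("pics/w0.png",c["img"][...,::-1]);print(c["position"],c["orientation"],c["mtx"])
for P in((.506,.0215,.098),(.506,.0215,.146)):print(proj(c,P))
h=cv2.cvtColor(c["img"],cv2.COLOR_RGB2HSV)
m=(((h[...,0]<8)|(h[...,0]>172))&(h[...,1]>150)&(h[...,2]>60)).astype(np.uint8)
k,l,st,ce=cv2.connectedComponentsWithStats(m)
for i in range(1,k):
    if st[i][4]>10:print(st[i],ce[i],onz(c,*ce[i],.098))
E
```

```text
[0.50535906 0.02198267 0.42007691] [-3.14151773e+00 -2.27406676e-05 -3.05319471e+00] [-2.95252212e-02 -5.57175446e-03  1.42906244e+00 -7.79207764e-05
  1.71811573e+00 -1.68873093e+00]
[0.42866952 0.01570075 0.38878035] [2.83372357e+00 1.13423212e-03 1.65788681e+00] [[317.57799623   0.         274.95840924]
 [  0.         317.57799623 209.71879933]
 [  0.           0.           1.        ]]
[274.30429436 194.69691251]
[274.11905332 210.12533158]
[ 468   63   91   82 2367] [512.9860583  103.60878749] [0.40650727 0.2207857  0.098     ]
[256 175  44  41 996] [276.87048193 194.98995984] [0.5060737  0.02394523 0.098     ]
[ 523  247   37   53 1273] [544.66692852 268.56009427] [0.55951751 0.3029027  0.098     ]
```

View pics/w0.png

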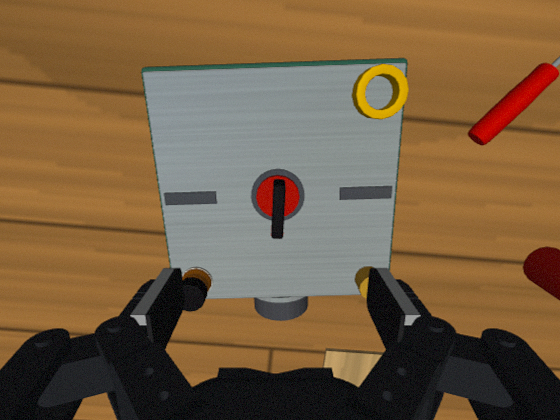

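The wrist view shows the collar at (278,195) and the bar from (279,180) to (277,238), with the glue jar and ferrule under the open fingers, well outside the bar's radius. I'll fit the bar now.

```bash
python3 - <<'E'
from cell import r
from h import *
def fit(c,x0,x1,y0,y1,rot):
    g=c["img"][y0:y1,x0:x1].max(2)
    b=(g<60).astype(np.uint8);k,l,st,ce=cv2.connectedComponentsWithStats(b);i=1+st[1:,4].argmax()
    p=np.argwhere(l==i)[:,::-1]+[x0,y0];print("box",p.min(0),p.max(0),len(p))
    return p
for n,box in(("wrist",(262,296,170,250)),("top",(258,282,200,245))):
    c=r.capture(n);p=fit(c,*box,0)
    rows=[(p[p[:,1]==v][:,0].mean(),v) for v in range(p[:,1].min()+3,p[:,1].max()-2)]
    P=np.array([onz(c,u,v,.146) for u,v in rows])
    # keep the top face only
    P=P[(P[:,0]>.487)&(P[:,0]<.525)]
    a=np.polyfit(P[:,0],P[:,1],1);print(n,"yaw",np.arctan(a[0]),"y at .506",np.polyval(a,.506),"x range",P[:,0].min(),P[:,0].max(),"ends",onz(c,*p.mean(0),.146))
    q=[onz(c,p[:,0].mean(),v,.146)[0] for v in(p[:,1].min(),p[:,1].max())];print(q)
E
```

```text
box [271 179] [284 238] 660
wrist yaw 0.046336398264287634 y at .506 0.02452558537016285 x range 0.4875044521290796 0.5245738535569321 ends [0.50435858 0.02444138 0.146     ]
[np.float64(0.48041494166191956), np.float64(0.5298025198378434)]Traceback (most recent call last):
  File "<stdin>", line 9, in <module>
  File "<stdin>", line 5, in fit
ValueError: attempt to get argmax of an empty sequence
```

```bash
python3 rel.py .506 .0235 .289 3.19
```

```text
pos [0.5054 0.0221 0.4201] rot [-3.142  0.    -3.051] t 2.98 q6 -1.691
rel [-0.004  0.007  0.656] [-0.     0.     0.041]
```

Call:
{"method": "play_rows", "body": {"plan": "-0.004 0.007 0.3 0 0 0.041;-0.004 0.007 0.5 0 0 0.041;-0.004 0.007 0.656 0 0 0.041;-0.004 0.007 0.656 0 0 0.041;-0.004 0.007 0.656 0 0 0.041;-0.004 0.007 0.656 0 0 0.041"}}

```text
time: 3.72
eef_pos: [0.5065, 0.0237, 0.2909]
ee_rot: [-3.141, 0.003, -3.092]
contact_force: [0.3, 0.3, -0.6]
width: 0.0853
grasp_force: 0.0
```

```bash
python3 - <<'E'
from cell import r
from h import *
o=r.get_obs();print(o["eef_pos"],o["ee_rot"],o["contact_force"],o["moment"])
c=r.capture("wrist");cv2.imwrite("pics/w1.png",c["img"][...,::-1])
M=R.from_euler('xyz',o["ee_rot"]);
for d in(.155,):print("grasp px",proj(c,o["eef_pos"]+M.apply([0,0,d])))
for y in(.0215,.0235,.0255):print(proj(c,(.506,y,.146)),proj(c,(.506,y,.098)))
E
```

```text
[0.50649544 0.0237153  0.29085815] [-3.14124478  0.00333173 -3.09161608] [ 0.33996418  0.32856531 -0.62895448] [ 0.04246092 -0.00495565  0.01071705]
grasp px [274.23268778 290.41374145]
[268.97401301 301.49514771] [270.64241027 251.40287393]
[273.80943778 301.70247268] [274.22874991 251.56432346]
[278.64286667 301.90971207] [277.8139915  251.72572356]
```

View pics/w1.png

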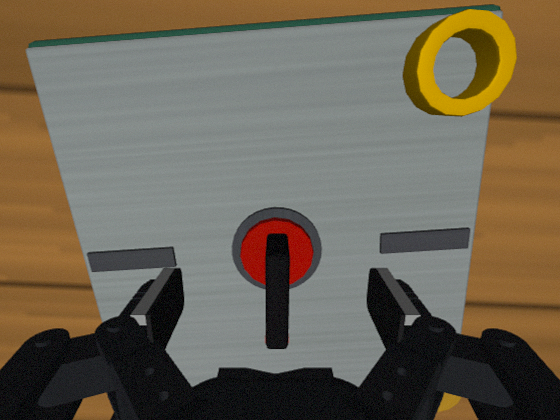

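The bar centre is at u≈277.5 and the pads' midpoint at u≈275.5, so the tool needs about 0.8 mm more in +y before closing.

Call:
{"method": "play_rows", "body": {"plan": "0 0.004 0.005 0 0 0;0 0.004 0.005 0 0 0;0 0.004 0.005 0 0 0;0 0.004 0.005 0 0 0;0 0.004 0.005 0 0 0;0 0.004 0.005 0 0 0;0 0.004 0.005 0 0 0;0 0.004 0.005 0 0 0", "fingers": 1, "newtons": 25}}

```text
time: 4.78
eef_pos: [0.506, 0.0245, 0.2879]
ee_rot: [-3.141, 0.0, -3.091]
contact_force: [-0.1, -0.3, 1.2]
width: 0.0097
grasp_force: 28.6
```

```bash
cat > st.py <<'E'
from cell import r
o=r.get_obs();q=o
print("t",round(o["time"],2),"pos",o["eef_pos"].round(4),"rot",o["ee_rot"].round(3),"F",o["contact_force"].round(2),"M",o["moment"].round(3),"w",round(o["width"],4),"g",round(o["grasp_force"],1),"q6",o["joint_positions"][5].round(3))
E
python3 st.py
```

```text
t 4.78 pos [0.506  0.0245 0.2879] rot [-3.141  0.    -3.091] F [-0.06 -0.29  1.23] M [-0.09   0.033 -0.07 ] w 0.0097 g 28.6 q6 -1.645
```

Call:
{"method": "play_rows", "body": {"plan": "0 0 -0.01 0 0 0;0 0 -0.02 0 0 0;0 0 -0.025 0 0 0;0 0 -0.025 0 0 0;0 0 -0.025 0 0 0", "newtons": 40}}

```text
time: 5.4
eef_pos: [0.506, 0.0245, 0.2927]
ee_rot: [-3.141, -0.0, -3.091]
contact_force: [1.6, -1.0, -4.9]
width: 0.0093
grasp_force: 40.9
```

```bash
python3 st.py
```

```text
t 5.4 pos [0.506  0.0245 0.2927] rot [-3.141 -0.    -3.091] F [ 1.63 -1.04 -4.9 ] M [-0.186 -0.343 -0.071] w 0.0093 g 40.9 q6 -1.645
```

Call:
{"method": "play_rows", "body": {"plan": "0 0 -0.005 0 0 0;0 0 -0.01 0 0 0;0 0 -0.0125 0 0 0;0 0 -0.0125 0 0 0;0 0 -0.0125 0 0 0"}}

```text
time: 6.02
eef_pos: [0.506, 0.0245, 0.295]
ee_rot: [-3.142, -0.001, -3.091]
contact_force: [4.1, -1.2, -12.6]
width: 0.0092
grasp_force: 40.0
```

```bash
python3 st.py
```

```text
t 6.03 pos [0.506  0.0245 0.295 ] rot [-3.142e+00 -1.000e-03 -3.091e+00] F [  4.12  -1.16 -12.56] M [-0.271 -0.683 -0.022] w 0.0092 g 40.0 q6 -1.645
```

Call:
{"method": "play_rows", "body": {"plan": "0 0 0 0 0 0.05;0 0 0 0 0 0.1;0 0 0 0 0 0.1"}}

```text
time: 6.4
eef_pos: [0.506, 0.0246, 0.2951]
ee_rot: [3.142, -0.001, 3.088]
contact_force: [3.4, -0.4, -11.8]
width: 0.0094
grasp_force: 39.9
```

Call:
{"method": "play_rows", "body": {"plan": "0 0 0 0 0 0.05;0 0 0 0 0 0.1;0 0 0 0 0 0.1"}}

```text
time: 6.78
eef_pos: [0.506, 0.0247, 0.2951]
ee_rot: [3.141, -0.0, 2.984]
contact_force: [3.5, -0.3, -11.7]
width: 0.0094
grasp_force: 39.9
```

Call:
{"method": "play_rows", "body": {"plan": "0 0 0 0 0 0.05;0 0 0 0 0 0.1;0 0 0 0 0 0.1"}}

```text
time: 7.15
eef_pos: [0.506, 0.0247, 0.2952]
ee_rot: [3.141, -0.0, 2.88]
contact_force: [2.6, 0.8, -13.1]
width: 0.0093
grasp_force: 39.9
```

```bash
python3 st.py
```

```text
t 7.15 pos [0.506  0.0247 0.2952] rot [ 3.141 -0.     2.88 ] F [  2.63   0.78 -13.15] M [ 0.086 -0.604  0.002] w 0.0093 g 39.9 q6 -1.333
```

Call:
{"method": "play_rows", "body": {"plan": "0 0 0 0 0 0.05;0 0 0 0 0 0.1;0 0 0 0 0 0.1"}}

```text
time: 7.52
eef_pos: [0.506, 0.0248, 0.2953]
ee_rot: [3.141, -0.0, 2.775]
contact_force: [3.2, 1.9, -12.9]
width: 0.0095
grasp_force: 39.9
```

Call:
{"method": "play_rows", "body": {"plan": "0 0 0 0 0 0.05;0 0 0 0 0 0.1;0 0 0 0 0 0.1"}}

```text
time: 7.9
eef_pos: [0.506, 0.0249, 0.2953]
ee_rot: [3.141, -0.0, 2.671]
contact_force: [4.6, 2.4, -12.0]
width: 0.0097
grasp_force: 39.9
```

Call:
{"method": "play_rows", "body": {"plan": "0 0 0 0 0 0.05;0 0 0 0 0 0.1;0 0 0 0 0 0.1"}}

```text
time: 8.28
eef_pos: [0.506, 0.0249, 0.2954]
ee_rot: [3.141, -0.0, 2.566]
contact_force: [2.9, 2.5, -11.5]
width: 0.0096
grasp_force: 39.9
```

```bash
python3 st.py
```

```text
t 8.28 pos [0.506  0.0249 0.2954] rot [ 3.141 -0.     2.566] F [  2.85   2.55 -11.49] M [ 0.537 -0.595 -0.044] w 0.0096 g 39.9 q6 -1.019
```

Call:
{"method": "play_rows", "body": {"plan": "0 0 0 0 0 0.05;0 0 0 0 0 0.1;0 0 0 0 0 0.1"}}

```text
time: 8.65
eef_pos: [0.5061, 0.025, 0.2956]
ee_rot: [3.14, -0.0, 2.461]
contact_force: [4.3, 3.1, -12.5]
width: 0.0096
grasp_force: 40.1
```

Call:
{"method": "play_rows", "body": {"plan": "0 0 0 0 0 0.05;0 0 0 0 0 0.1;0 0 0 0 0 0.1"}}

```text
time: 9.02
eef_pos: [0.5061, 0.0251, 0.2964]
ee_rot: [3.14, -0.0, 2.357]
contact_force: [1.5, 4.6, -6.9]
width: 0.0092
grasp_force: 40.8
```

Call:
{"method": "play_rows", "body": {"plan": "0 0 0 0 0 0.05;0 0 0 0 0 0.1;0 0 0 0 0 0.1"}}

```text
time: 9.4
eef_pos: [0.5062, 0.0251, 0.2966]
ee_rot: [3.139, -0.0, 2.252]
contact_force: [3.1, 5.0, -6.8]
width: 0.0095
grasp_force: 40.8
```

```bash
python3 st.py
```

```text
t 9.4 pos [0.5062 0.0251 0.2966] rot [ 3.139 -0.     2.252] F [ 3.06  4.99 -6.83] M [ 0.802 -0.343 -0.042] w 0.0095 g 40.8 q6 -0.705
```

The force fell from about 12 N to 7 N at roughly 0.8 rad of turn, so the lug is at the mouth. Now I draw it on.

Call:
{"method": "play_rows", "body": {"plan": "0 0 -0.01 0 0 0;0 0 -0.02 0 0 0;0 0 -0.025 0 0 0;0 0 -0.025 0 0 0"}}

```text
time: 9.9
eef_pos: [0.5062, 0.0251, 0.3015]
ee_rot: [3.139, -0.0, 2.252]
contact_force: [2.6, 4.0, -5.8]
width: 0.0093
grasp_force: 40.7
```

Call:
{"method": "play_rows", "body": {"plan": "0 0 -0.01 0 0 0;0 0 -0.02 0 0 0;0 0 -0.024 0 0 0;0 0 -0.024 0 0 0"}}

```text
time: 10.4
eef_pos: [0.5062, 0.0251, 0.3061]
ee_rot: [3.139, -0.0, 2.252]
contact_force: [3.6, 4.7, -9.0]
width: 0.0097
grasp_force: 40.5
```

```bash
python3 st.py
```

```text
t 10.4 pos [0.5062 0.0251 0.3061] rot [ 3.139 -0.     2.252] F [ 3.64  4.66 -9.01] M [ 0.778 -0.534 -0.049] w 0.0097 g 40.5 q6 -0.705
```

Call:
{"method": "play_rows", "body": {"plan": "0 0.003 0 0 0 0.06;0 0.003 0 0 0 0.12;0 0.003 0 0 0 0.15;0 0.003 0 0 0 0.15"}}

```text
time: 10.9
eef_pos: [0.5065, 0.0254, 0.3058]
ee_rot: [3.14, -0.001, 2.095]
contact_force: [2.8, 5.1, -7.7]
width: 0.0093
grasp_force: 40.5
```

Call:
{"method": "play_rows", "body": {"plan": "0 0 0 0 0 0.06;0 0 -0.001 0 0 0.12;0 0 -0.002 0 0 0.15;0 0 -0.002 0 0 0.15"}}

```text
time: 11.4
eef_pos: [0.5066, 0.0254, 0.3061]
ee_rot: [3.14, -0.001, 1.938]
contact_force: [3.6, 4.6, -9.7]
width: 0.0091
grasp_force: 40.5
```

```bash
python3 st.py
```

```text
t 11.4 pos [0.5066 0.0254 0.3061] rot [ 3.140e+00 -1.000e-03  1.938e+00] F [ 3.57  4.56 -9.74] M [ 0.822 -0.588 -0.008] w 0.0091 g 40.5 q6 -0.39
```

Call:
{"method": "play_rows", "body": {"plan": "0 0 -0.001 0 0 0.06;0 0 -0.003 0 0 0.12;0 0 -0.004 0 0 0.15;0 0 -0.004 0 0 0.15"}}

```text
time: 11.9
eef_pos: [0.5067, 0.0255, 0.307]
ee_rot: [3.14, -0.001, 1.78]
contact_force: [5.3, 5.4, -9.6]
width: 0.0089
grasp_force: 40.4
```

Call:
{"method": "play_rows", "body": {"plan": "0 0 -0.001 0 0 0.06;0 0 -0.002 0 0 0.12;0 0 -0.003 0 0 0.15;0 0 -0.003 0 0 0.15"}}

```text
time: 12.4
eef_pos: [0.5068, 0.0255, 0.3077]
ee_rot: [3.139, -0.001, 1.623]
contact_force: [6.4, 5.2, -8.9]
width: 0.0098
grasp_force: 40.4
```

```bash
python3 st.py
```

```text
t 12.4 pos [0.5068 0.0255 0.3077] rot [ 3.139e+00 -1.000e-03  1.623e+00] F [ 6.37  5.18 -8.95] M [ 0.899 -0.88  -0.024] w 0.0098 g 40.4 q6 -0.076
```

Call:
{"method": "play_rows", "body": {"plan": "0.003 0.003 -0.001 0 0 0.06;0.003 0.003 -0.002 0 0 0.12;0.003 0.003 -0.003 0 0 0.15;0.003 0.003 -0.003 0 0 0.15"}}

```text
time: 12.9
eef_pos: [0.5073, 0.0258, 0.3082]
ee_rot: [3.14, -0.001, 1.466]
contact_force: [4.7, 3.6, -9.5]
width: 0.0092
grasp_force: 40.4
```

Call:
{"method": "play_rows", "body": {"plan": "0 0 -0.001 0 0 0.06;0 0 -0.002 0 0 0.12;0 0 -0.003 0 0 0.15;0 0 -0.003 0 0 0.15"}}

```text
time: 13.4
eef_pos: [0.5073, 0.0257, 0.3088]
ee_rot: [3.14, -0.001, 1.309]
contact_force: [5.6, 3.0, -10.0]
width: 0.0092
grasp_force: 40.3
```

```bash
python3 st.py
```

```text
t 13.4 pos [0.5073 0.0257 0.3088] rot [ 3.140e+00 -1.000e-03  1.309e+00] F [ 5.65  2.99 -9.99] M [ 0.538 -0.819 -0.   ] w 0.0092 g 40.3 q6 0.24
```

Call:
{"method": "play_rows", "body": {"plan": "0.001 0.003 -0.001 0 0 0.06;0.001 0.003 -0.002 0 0 0.12;0.001 0.003 -0.003 0 0 0.15;0.001 0.003 -0.003 0 0 0.15"}}

```text
time: 13.9
eef_pos: [0.5078, 0.0257, 0.3092]
ee_rot: [3.141, -0.001, 1.152]
contact_force: [4.5, 3.7, -9.3]
width: 0.0093
grasp_force: 40.3
```

Call:
{"method": "play_rows", "body": {"plan": "0 0 -0.001 0 0 0.06;0 0 -0.002 0 0 0.12;0 0 -0.003 0 0 0.15;0 0 -0.003 0 0 0.15"}}

```text
time: 14.4
eef_pos: [0.5079, 0.0257, 0.3099]
ee_rot: [3.14, -0.001, 0.994]
contact_force: [4.4, 2.5, -8.8]
width: 0.0093
grasp_force: 40.3
```

Call:
{"method": "play_rows", "body": {"plan": "0 0 -0.001 0 0 0.06;0 0 -0.002 0 0 0.1;0 0 -0.002 0 0 0.1"}}

```text
time: 14.78
eef_pos: [0.508, 0.0256, 0.3103]
ee_rot: [3.14, -0.001, 0.889]
contact_force: [6.1, 3.2, -10.1]
width: 0.0094
grasp_force: 40.3
```

```bash
python3 st.py
```

```text
t 14.78 pos [0.508  0.0256 0.3103] rot [ 3.14e+00 -1.00e-03  8.89e-01] F [  6.08   3.16 -10.13] M [ 0.418 -0.909 -0.016] w 0.0094 g 40.3 q6 0.659
```

Call:
{"method": "play_rows", "body": {"plan": "0 0 -0.001 0 0 0.06;0 0 -0.002 0 0 0.1;0 0 -0.002 0 0 0.1"}}

```text
time: 15.15
eef_pos: [0.508, 0.0255, 0.3107]
ee_rot: [3.14, -0.001, 0.785]
contact_force: [6.3, 1.6, -11.0]
width: 0.0096
grasp_force: 40.3
```

```bash
python3 st.py
```

```text
t 15.15 pos [0.508  0.0255 0.3107] rot [ 3.14e+00 -1.00e-03  7.85e-01] F [  6.25   1.61 -11.01] M [ 0.337 -0.975 -0.025] w 0.0096 g 40.3 q6 0.764
```

Call:
{"method": "play_rows", "body": {"plan": "0 0 -0.0005 0 0 0.03;0 0 -0.001 0 0 0.05;0 0 -0.001 0 0 0.05"}}

```text
time: 15.52
eef_pos: [0.508, 0.0255, 0.3109]
ee_rot: [3.14, -0.002, 0.733]
contact_force: [5.8, 1.4, -10.1]
width: 0.0094
grasp_force: 40.3
```

```bash
python3 st.py
```

```text
t 15.53 pos [0.508  0.0255 0.3109] rot [ 3.14e+00 -2.00e-03  7.33e-01] F [  5.82   1.42 -10.07] M [ 0.295 -1.014 -0.045] w 0.0094 g 40.3 q6 0.816
```

Call:
{"method": "play_rows", "body": {"plan": "0 0 -0.0005 0 0 0.02;0 0 -0.001 0 0 0.04;0 0 -0.001 0 0 0.04"}}

```text
time: 15.9
eef_pos: [0.5081, 0.0255, 0.3112]
ee_rot: [3.14, -0.002, 0.691]
contact_force: [6.2, 1.2, -11.2]
width: 0.0096
grasp_force: 40.2
```

```bash
python3 st.py
```

```text
t 15.9 pos [0.5081 0.0255 0.3112] rot [ 3.14e+00 -2.00e-03  6.91e-01] F [  6.2    1.17 -11.16] M [ 0.241 -1.005 -0.024] w 0.0096 g 40.2 q6 0.858
```

Call:
{"method": "play_rows", "body": {"plan": "0 0 0 0 0 0.02;0 0 0 0 0 0.03;0 0 0 0 0 0.03"}}

```text
time: 16.27
eef_pos: [0.5081, 0.0255, 0.3111]
ee_rot: [3.14, -0.002, 0.659]
contact_force: [7.0, 1.2, -10.5]
width: 0.0094
grasp_force: 40.2
```

```bash
python3 st.py
```

```text
t 16.27 pos [0.5081 0.0255 0.3111] rot [ 3.14e+00 -2.00e-03  6.59e-01] F [  7.04   1.23 -10.49] M [ 0.208 -1.099 -0.027] w 0.0094 g 40.2 q6 0.889
```

Call:
{"method": "play_rows", "body": {"plan": "0 0 0 0 0 0.02;0 0 0 0 0 0.03;0 0 0 0 0 0.03"}}

```text
time: 16.65
eef_pos: [0.5081, 0.0254, 0.3112]
ee_rot: [3.14, -0.002, 0.628]
contact_force: [7.2, 2.0, -10.2]
width: 0.0095
grasp_force: 40.2
```

```bash
python3 st.py
```

```text
t 16.65 pos [0.5081 0.0254 0.3112] rot [ 3.14e+00 -2.00e-03  6.28e-01] F [  7.22   2.   -10.16] M [ 0.243 -1.078 -0.087] w 0.0095 g 40.2 q6 0.92
```

Call:
{"method": "play_rows", "body": {"plan": "0 0 0 0 0 0.02;0 0 0 0 0 0.03;0 0 0 0 0 0.03"}}

```text
time: 17.02
eef_pos: [0.5081, 0.0254, 0.3112]
ee_rot: [3.14, -0.002, 0.596]
contact_force: [7.7, 1.0, -10.0]
width: 0.0095
grasp_force: 40.2
```

```bash
python3 st.py
```

```text
t 17.02 pos [0.5081 0.0254 0.3112] rot [ 3.14e+00 -2.00e-03  5.96e-01] F [ 7.68  0.95 -9.97] M [ 0.204 -1.079 -0.025] w 0.0095 g 40.2 q6 0.952
```

Call:
{"method": "play_rows", "body": {"plan": "0 0 0 0 0 0.02;0 0 0 0 0 0.03;0 0 0 0 0 0.03"}}

```text
time: 17.4
eef_pos: [0.5081, 0.0254, 0.3112]
ee_rot: [3.14, -0.002, 0.565]
contact_force: [6.1, 1.6, -9.9]
width: 0.0092
grasp_force: 40.2
```

```bash
python3 st.py
```

```text
t 17.4 pos [0.5081 0.0254 0.3112] rot [ 3.14e+00 -2.00e-03  5.65e-01] F [ 6.08  1.63 -9.95] M [ 0.265 -1.073  0.049] w 0.0092 g 40.2 q6 0.983
```

Call:
{"method": "play_rows", "body": {"plan": "0 0 0 0 0 0.02;0 0 0 0 0 0.03;0 0 0 0 0 0.03"}}

```text
time: 17.77
eef_pos: [0.5081, 0.0254, 0.3112]
ee_rot: [3.14, -0.002, 0.534]
contact_force: [6.7, 0.5, -10.5]
width: 0.0095
grasp_force: 40.2
```

```bash
python3 st.py; python3 - <<'E'
from cell import r
from h import *
c=r.capture("side");d=r.capture("wrist")["img"]
u,v=map(int,proj(c,(.507,.025,.11)));a=cv2.resize(c["img"][v-45:v+30,u-40:u+40],(560,525),interpolation=cv2.INTER_CUBIC)
cv2.imwrite("pics/s1.png",a[...,::-1])
E
```

```text
t 17.77 pos [0.5081 0.0254 0.3112] rot [ 3.14e+00 -2.00e-03  5.34e-01] F [  6.7    0.48 -10.49] M [ 0.237 -1.09   0.117] w 0.0095 g 40.2 q6 1.014
```

View pics/s1.png

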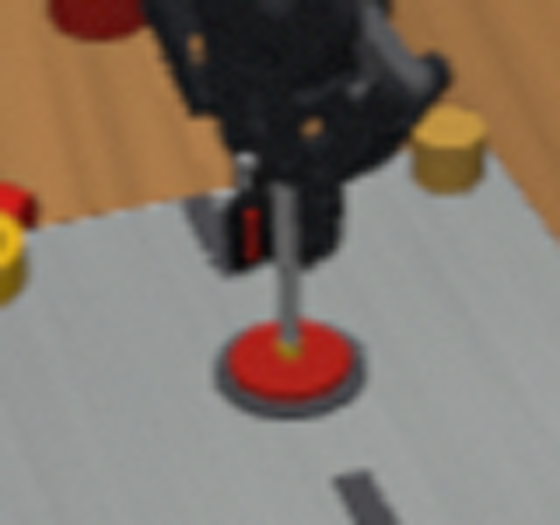

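The side view shows the yellow band at about (288,350) above the seated collar. The torque is now rising as the screw meets its stop, so I'll add one more small nip.

Call:
{"method": "play_rows", "body": {"plan": "0 0 0 0 0 0.02;0 0 0 0 0 0.04;0 0 0 0 0 0.04;0 0 0 0 0 0.04"}}

```text
time: 18.38
eef_pos: [0.5081, 0.0255, 0.3112]
ee_rot: [3.14, -0.002, 0.492]
contact_force: [6.5, 2.0, -10.5]
width: 0.0094
grasp_force: 40.3
```

```bash
python3 st.py
```

```text
t 18.38 pos [0.5081 0.0255 0.3112] rot [ 3.14e+00 -2.00e-03  4.92e-01] F [  6.5    2.03 -10.51] M [ 0.203 -1.04   0.191] w 0.0094 g 40.3 q6 1.056
```

Call:
{"method": "play_rows", "body": {"plan": "0 0 0 0 0 0.02;0 0 0 0 0 0.03;0 0 0 0 0 0.03;0 0 0 0 0 0.03"}}

```text
time: 18.88
eef_pos: [0.5081, 0.0255, 0.3112]
ee_rot: [3.14, -0.002, 0.461]
contact_force: [6.7, 1.8, -10.6]
width: 0.0095
grasp_force: 40.4
```

```bash
python3 st.py
```

```text
t 18.88 pos [0.5081 0.0255 0.3112] rot [ 3.14e+00 -2.00e-03  4.61e-01] F [  6.72   1.77 -10.6 ] M [ 0.229 -1.138  0.376] w 0.0095 g 40.4 q6 1.087
```

Call:
{"method": "play_rows", "body": {"plan": "0 0 0.003 0 0 0;0 0 0.005 0 0 0;0 0 0.005 0 0 0"}}

```text
time: 19.25
eef_pos: [0.5081, 0.0255, 0.3109]
ee_rot: [3.14, -0.003, 0.46]
contact_force: [5.7, 1.1, -2.7]
width: 0.0096
grasp_force: 41.5
```

```bash
python3 st.py
```

```text
t 19.25 pos [0.5081 0.0255 0.3109] rot [ 3.14e+00 -3.00e-03  4.60e-01] F [ 5.69  1.09 -2.65] M [ 0.115 -0.737  0.361] w 0.0096 g 41.5 q6 1.088
```

Call:
{"method": "play_rows", "body": {"plan": "0 0 0 0 0 0;0 0 0 0 0 0;0 0 0 0 0 0;0 0 0 0 0 0;0 0 0 0 0 0;0 0 0 0 0 0;0 0 0 0 0 0;0 0 0 0 0 0", "fingers": 0}}

```text
time: 20.25
eef_pos: [0.5077, 0.0256, 0.3095]
ee_rot: [3.142, 0.0, 0.459]
contact_force: [-0.2, -0.4, -0.0]
width: 0.0854
grasp_force: 0.0
```

Call:
{"method": "play_rows", "body": {"plan": "0 0 -0.1 0 0 0;0 0 -0.3 0 0 0;0 0 -0.5 0 0 0;0 0 -0.6 0 0 0;0 0 -0.6 0 0 0;0 0 -0.6 0 0 0"}}

```text
time: 21.0
eef_pos: [0.5077, 0.0256, 0.4282]
ee_rot: [-3.141, 0.002, 0.459]
contact_force: [-0.6, 0.1, -1.3]
width: 0.0856
grasp_force: 0.0
```

```bash
python3 - <<'E'
from cell import r
from h import *
c=r.capture("side");u,v=map(int,proj(c,(.507,.025,.11)));a=cv2.resize(c["img"][v-45:v+30,u-50:u+50],(800,600),interpolation=cv2.INTER_CUBIC)
cv2.imwrite("pics/s2.png",a[...,::-1])
h=cv2.cvtColor(c["img"],cv2.COLOR_RGB2HSV)[v-45:v+30,u-50:u+50]
y=((h[...,0]>18)&(h[...,0]<35)&(h[...,1]>140)).astype(np.uint8)
k,l,st,ce=cv2.connectedComponentsWithStats(y)
for i in range(1,k):print(st[i],ce[i])
E
python3 st.py
```

```text
[69 15 10 12 92] [73.55434783 20.80434783]
[  0  30  13  15 175] [ 5.65142857 36.81142857]
[51 50  1  1  1] [51. 50.]
t 21.05 pos [0.5077 0.0256 0.4279] rot [-3.14e+00  2.00e-03  4.59e-01] F [0.37 0.44 0.16] M [0.023 0.011 0.024] w 0.0853 g 0.0 q6 1.09
```

View pics/s2.png

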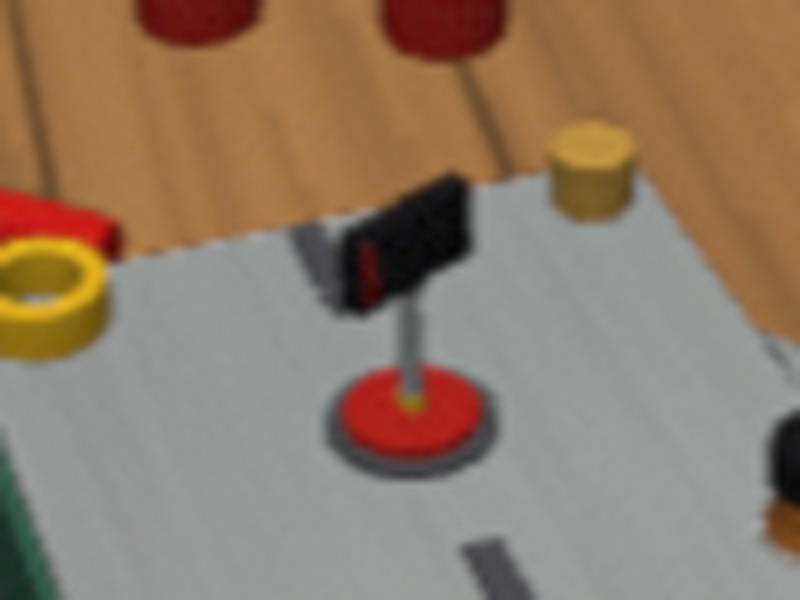

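The bar stays up after release, with the band visible at (411,402) above the seated collar. The arm is clear and nothing else has moved.

```bash
python3 -c "
from cell import r
print(r.job_done())"
```

```text
the job is handed in; nothing more can be done
None
```

The captive screw was drawn up, caught in the thread about 0.8 rad clockwise, driven home to its stop at about 0.37 N m and let go; the job was handed in at about 21 s with the yellow band showing, the collar seated and nothing else seen to move.

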